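Hold the reflector flap for a raking-light photograph

TASK

We are about to photograph the long clay briquette in raking light. Set it down, without dropping it, flat and square on the floor of the pocket of the grey photo stand and let go of it; only then lift the stand's hinged reflector flap (it has a lifting bar) to 45 degrees from lying flat and finish there, still holding it steady, because it falls shut by itself. Leave the short briquette, the sherds and the tape roll where they are.

Things in the scene. Friction and masses are not known exactly. Their poses are not given: they have to be found in the camera images.
- long_briquette: loose plain terracotta block, 42 (x) x 70 (y) x 22 (z) mm, edges rounded 2 mm, about 0.13 kg, lying flat on the table; origin at the centre of its underside, z up. It is the longer of two briquettes
- short_briquette: loose terracotta block, 42 x 42 x 22 mm, lying flat on the table, origin at the centre of its underside; not needed, leave it
- small_sherd: loose painted pottery sherd, 64 x 48 x 8 mm, bystander on the table, leave it
- curved_sherd: loose pottery sherd, 94 x 69 x 14 mm, bystander on the table, leave it
- tape_roll: loose roll of tape lying flat, 104 mm across, 25 mm high, bystander, leave it
- photo_stand: grey stand fixed to the table; base plate 130 (x) x 225 (y) x 12 mm, from y = -80 to +145 mm of its origin, which is on the table; z up. Pocket at its +y end, flap at its -y end. On its +x edge a thin steel quarter-circle round the hinge, radius 60 mm, top 94 mm above the table, has tick rods at 30, 45 (longest) and 60 degrees
- pocket_floor (a point): centre of the pocket's floor, 12 mm above the table; axes as the stand's. Pocket 47 (x) x 75 (y) mm between dark steel rails 9 mm thick and 10 mm high; each long side has a 46 mm gap at its middle for fingers that hold the block across its 42 mm width. The long briquette goes in with its y axis along the pocket's, either way round
- flap_hinge (a point): middle of the flap's hinge axis, 34 mm above the table, 60 mm from the pocket's centre towards the stand's -y; the axis runs along the stand's x; axes as the stand's
- flap_bar (a point): centre of the flap's round lifting bar: diameter 10 mm, parallel to the hinge, 150 mm from its axis, 34 mm above the bare table when the flap is flat; axes turn with the flap. 69 mm of it is free between its two arms, with a 37 mm gap between bar and panel. At 45 degrees it is 106 mm to the -y side of the hinge axis and 106 mm above it
- flap (a joint): angle of the reflector flap in rad: 0 lying flat towards the stand's -y side, growing as the bar rises; 0.785 is 45 degrees, stop at 1.4. The flap is a steel panel 110 x 104 x 5 mm, 0.3 to 0.5 kg with its bar, freely hinged: it falls shut when let go from any angle
Not all that is in view belongs to the job. What is shaped like the long_briquette but black or blue is not meant.

How it is judged:
By the outcome, as a careful person would: the job done as asked, in the order asked, and still so for the second after the job is handed in, while the arm keeps its last pose, push and grip.
It also fails if it takes over 53 s, if anything falls off the work surface, if the arm or the gripper's body presses on something with over 40 N, if the wrist force passes 120 N, or if a joint passes its speed limit or range.

ROBOT

A 7-joint arm with a two-finger parallel gripper is mounted at the origin on the work surface; the furniture and walls round the work are solid. World frame = base frame: x ahead of the robot, y to its left, z up, the work surface at z = 0. Lengths are in m, angles in rad, forces in N, time in s.
With the tool pointing down it reaches from about 0.4 to 0.85 m from the base axis. Payload 10.4 kg.
Tool frame: the origin (TCP) lies at the very end of the fingers, on their centre line; the grasp point (between the pads) lies 19 mm behind it (r.pinch_z is the distance from the TCP to the grasp point, in m); z points along the fingers, y is the line along which they close (so a half turn about z gives the same grasp; the last joint's range is limited). The gripper opens to 87 mm and grips with 3 to 60 N. Pads are 19 mm wide; open, the fingers measure 117 mm over their backs; the gripper's body (75 mm by 190 mm) begins 51 mm behind the grasp point.
Start: joints at [-0.023, 0.332, -0.065, 1.46, 0.022, 1.35, -0.088], TCP at [0.625, 0, 0.223] pointing down, gripper open.
Joint ranges: [-2.6, 2.6], [-0.5, 2.12], [-1.47, 1.34], [0.16, 2.42], [-1.27, 4.41], [0.06, 2.06], [-2.6, 2.6]. Speed limits (rad/s): [2.22, 2.22, 2.79, 2.79, 3.14, 3.14, 3.14].

INTERFACE

Orientations are given as a unit quaternion [x, y, z, w].
In Python, from bench import r, camera gives the robot as it stands. The module is installed in compiled form; this text tells all that it offers.
- The arm moves only by the shell command python3 -m pendant 'ROWS' [FORCE]. ROWS is JSON, a list of rows, each an object with "dp": the shift along the tool's x, y, z as a fraction of full scale, a list of three; "rotation": the turn, a rotation vector about the tool's x, y, z as a fraction of full scale, a list of three; "jaw": the opening, from 0 (shut) to 1 (fully open). A call has 1 to 8 rows; each row is the pose to reach, as a shift and turn from the pose commanded when the call began, along the tool's axes at that moment, turning the shorter way round; what a row does not reach only later rows make up. Full scale, the value 1, is 0.15 m for a shift and 2 pi rad for a turn. A row lasts 1/8 s, in which the tool goes at most 62.5 mm and 10.7 degrees, less where a joint would pass 70% of its speed; a pose out of reach is approached as far as the arm can. A call with a number of a shift or a turn outside -1 to 1 is refused whole. A call with a gripper value outside its range is refused whole. The fingers move at their own pace and stop on an object; FORCE is the grip in N (left out, the last holds). Time passes only in rows, so rows that repeat a pose let the fingers close. It gives the time, the measured TCP pose, the force, the opening and the grip force at its end, in the units of the state.
- r.read_state(): the state, without advancing time (a new reading comes with each control period).
- camera(name): name is "scene" or "side" or "wrist"; returns a dict with "image" (400x640x3 uint8, red, green, blue), "z_map" (400x640 float32, m along the optical axis (not along the pixel's ray), 0 where there is no reading), "mtx" (3x3 intrinsics, pixels), "distortion" ([k1, k2, p1, p2, k3] as OpenCV has them; the pictures are not rectified), "T" (4x4, takes a point from camera to world coordinates). Camera axes: x right, y down, z forward; pixel columns grow to the right and rows downward; lengths in m; the calibration is good to about 2 mm. A picture is of the moment at which its call begins.
- r.close_job(): hands the job in; it is judged then, once.
The state is a dict: "time": time; "joint_positions": joint angles; "joint_vel": joint speeds; "joint_torque": joint torques, N m; "ee_pos": TCP position; "eef_rot": TCP orientation; "ft_force": force on the tool from outside, world axes, zero at the start; "torque": the same for the moment, N m; "width": finger opening in m; "grip_force": force on a finger pad.
Only numpy, scipy, OpenCV 4.12 (cv2) and the standard library are available. Lean on these libraries where they do the work, as an engineer would, in place of code of your own. Each camera call takes 0.05 s, during which the arm holds its last target. There are 200 camera calls.

## Working session

There is one attempt and no reset: what is moved stays moved. The work goes in short steps, Python scripts to look and compute and a shell command to move; the robot and the scene stay as the last step left them, time stands still between calls to the robot, and variables do not carry over. Pictures are saved under pics/ and viewed, at most 10 in all, crops included, and the job is handed in when it is done.

```bash
mkdir -p pics; cat > h.py <<'E'
import numpy as np, cv2
from bench import r, camera
from scipy.spatial.transform import Rotation as R
def cast(c,uv,z):
    "pixels -> world points on plane z"
    uv=np.array(uv,float).reshape(-1,1,2)
    n=cv2.undistortPoints(uv,c["mtx"],np.array(c["distortion"])).reshape(-1,2)
    d=np.c_[n,np.ones(len(n))]@c["T"][:3,:3].T; o=c["T"][:3,3]
    return o+d*((z-o[2])/d[:,2])[:,None]
def ray(c,uv):
    n=cv2.undistortPoints(np.array(uv,float).reshape(1,1,2),c["mtx"],np.array(c["distortion"])).reshape(2)
    d=c["T"][:3,:3]@np.r_[n,1]; return c["T"][:3,3],d/np.linalg.norm(d)
def tri(rays):
    A=sum(np.eye(3)-np.outer(d,d) for o,d in rays); b=sum((np.eye(3)-np.outer(d,d))@o for o,d in rays)
    return np.linalg.solve(A,b)
def depthpt(c,uv,k=2):
    u,v=map(int,uv); z=c["z_map"][v-k:v+k+1,u-k:u+k+1]; z=np.median(z[z>0])
    n=cv2.undistortPoints(np.array([[uv]],float),c["mtx"],np.array(c["distortion"])).reshape(2)
    return c["T"][:3,:3]@(np.r_[n,1]*z)+c["T"][:3,3]
def save(c,name): cv2.imwrite("pics/%s.png"%name,c["image"][:,:,::-1])
def world(c):
    vv,uu=np.mgrid[0:400,0:640]; n=cv2.undistortPoints(np.stack([uu,vv],-1).reshape(-1,1,2).astype(float),c["mtx"],np.array(c["distortion"])).reshape(400,640,2)
    p=np.dstack([n,np.ones((400,640))])*c["z_map"][...,None]
    return p@c["T"][:3,:3].T+c["T"][:3,3]
E
python3 - <<'E'
from h import *
import pickle
d={n:camera(n) for n in("scene","side","wrist")}
pickle.dump(d,open("v0.pkl","wb"))
for n in d: print(n,d[n]["T"].round(3).tolist(),np.round(d[n]["mtx"],0).tolist())
im=np.vstack([d["scene"]["image"],d["side"]["image"]])
save(d["scene"],"scene0"); save(d["side"],"side0")
s=r.read_state(); print(s["time"],s["ee_pos"],s["eef_rot"],s["width"],s["ft_force"])
E
```

```text
scene [[-0.856, -0.409, 0.316, 0.126], [-0.517, 0.674, -0.528, 0.845], [0.003, -0.615, -0.788, 1.144], [0.0, 0.0, 0.0, 1.0]] [[445.0, 0.0, 327.0], [0.0, 445.0, 198.0], [0.0, 0.0, 1.0]]
side [[-0.94, -0.134, 0.314, 0.189], [-0.34, 0.417, -0.843, 1.165], [-0.018, -0.899, -0.437, 0.598], [0.0, 0.0, 0.0, 1.0]] [[475.0, 0.0, 312.0], [0.0, 475.0, 203.0], [0.0, 0.0, 1.0]]
wrist [[1.0, -0.001, -0.001, 0.624], [-0.002, -0.953, -0.303, 0.083], [-0.001, 0.303, -0.953, 0.385], [0.0, 0.0, 0.0, 1.0]] [[318.0, 0.0, 314.0], [0.0, 318.0, 202.0], [0.0, 0.0, 1.0]]
0.15 [6.24741822e-01 7.25197855e-06 2.21966882e-01] [ 7.07091855e-01  7.07121543e-01 -3.53972259e-04 -3.27071580e-04] 0.08700325831404648 [ 0.23424264 -0.21264625  0.08486408]
```

View pics/scene0.png

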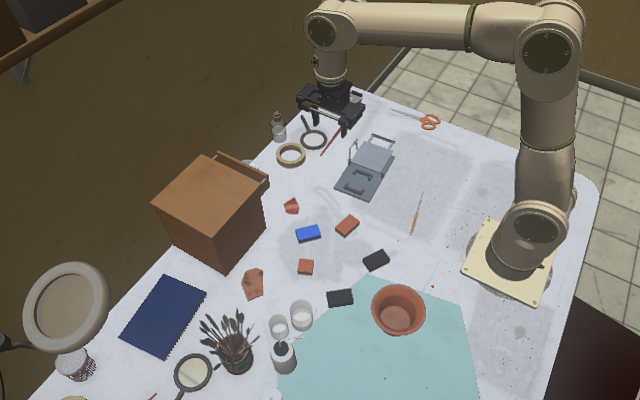

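View pics/side0.png

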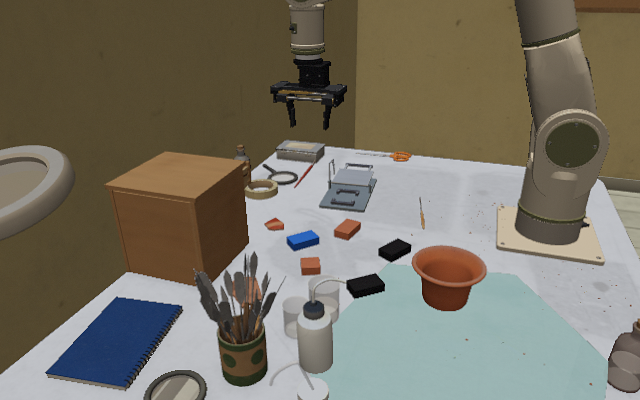

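The scene view shows the long briquette at (347,226) and the short one at (306,267). The stand's pocket is at about (357,186), with the flap beyond it at (378,155). In the side view the long briquette is at (347,229) and the pocket at about (348,194).

```bash
python3 - <<'E'
from h import *
import pickle
d=pickle.load(open("v0.pkl","rb"))
save(d["wrist"],"wrist0")
a=cv2.resize(d["scene"]["image"][120:220,320:420],(400,400),interpolation=cv2.INTER_CUBIC)
b=cv2.resize(d["side"]["image"][140:240,300:400],(400,400),interpolation=cv2.INTER_CUBIC)
cv2.imwrite("pics/crop0.png",np.hstack([a,b])[:,:,::-1])
for n in("scene","side","wrist"):
    c=d[n]; hsv=cv2.cvtColor(c["image"],cv2.COLOR_RGB2HSV)
    m=((hsv[...,0]<14)&(hsv[...,1]>110)&(hsv[...,2]>60)).astype(np.uint8)
    k,l,st,ce=cv2.connectedComponentsWithStats(m)
    W=world(c)
    for i in range(1,k):
        if 60<st[i,4]<4000:
            P=W[l==i]; P=P[np.abs(P[:,2])<.1]
            if len(P)<30: continue
            zt=np.percentile(P[:,2],80); top=P[P[:,2]>zt-.006]
            (cx,cy),(w,h),an=cv2.minAreaRect((top[:,:2]*1000).astype(np.float32))
            print(n,ce[i].round(1),st[i,4],"ztop",zt.round(4),"c",round(cx),round(cy),"wh",round(w),round(h),"an",round(an,1))
E
```

```text
scene [429.1 121.5] 137 ztop 0.0092 c 442 -431 wh 86 66 an 71.9
scene [291.4 206. ] 113 ztop 0.0064 c 667 169 wh 39 61 an 49.3
scene [179.4 230.4] 415 ztop 0.0937 c 849 477 wh 72 3 an 2.2
scene [346.9 224.2] 221 ztop 0.0223 c 473 147 wh 65 39 an 77.0
scene [305.3 265.1] 159 ztop 0.0211 c 505 333 wh 39 37 an 23.3
scene [402.2 302.6] 652 ztop 0.0769 c 212 337 wh 107 122 an 81.2
side [401.2 156.2] 82 ztop 0.0092 c 439 -429 wh 60 86 an 11.4
side [274.4 224.2] 158 ztop 0.0077 c 666 171 wh 43 62 an 48.6
side [346.9 228.9] 359 ztop 0.0222 c 471 147 wh 75 42 an 79.4
side [447.  275.5] 3268 ztop 0.0793 c 212 349 wh 137 138 an 78.9
side [310.  265.6] 304 ztop 0.0222 c 504 336 wh 40 44 an 21.6
side [249.7 289.3] 67 ztop 0.0123 c 596 449 wh 5 82 an 26.6
side [256.  290.2] 87 ztop 0.0114 c 582 446 wh 14 75 an 24.9
wrist [350.6  21.5] 1823 ztop 0.009 c 664 169 wh 44 63 an 54.4
wrist [171.7  40.7] 2653 ztop 0.0239 c 473 146 wh 69 42 an 78.1
wrist [375.4 259.2] 253 ztop 0.0089 c 705 -115 wh 7 87 an 3.4
wrist [374.4 327. ] 148 ztop 0.0121 c 710 -225 wh 8 45 an 3.3
```

View pics/crop0.png

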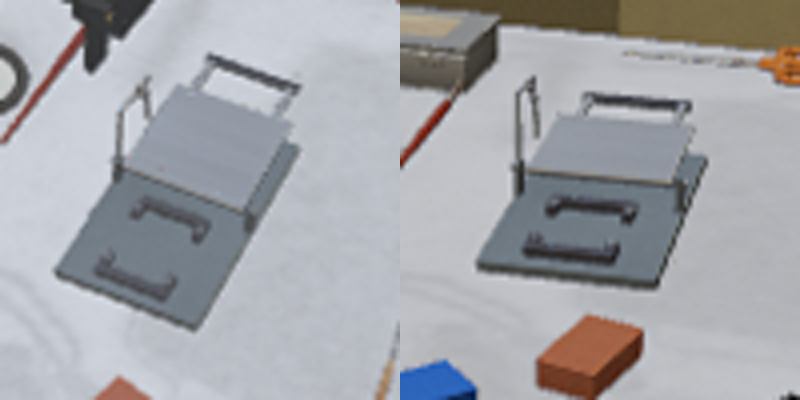

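View pics/wrist0.png

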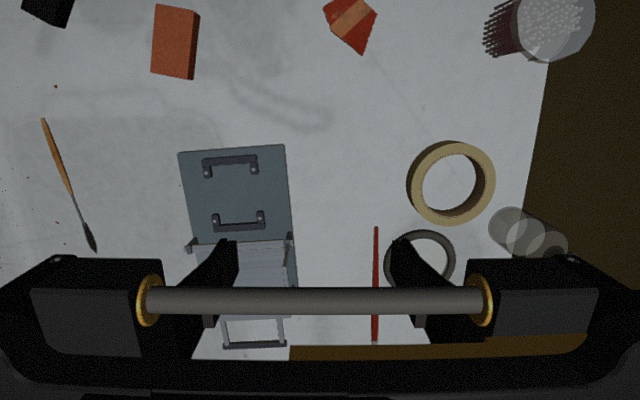

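The crop shows the two U-shaped rails, with the flap and its bar beyond them, and the quarter circle on the world +x side. In the wrist view the rails are at (231,165) and (239,220), the plate's top corners at (178,153) and (285,144), and the bar at about (254,345). The long briquette is at (172,40).

```bash
python3 - <<'E'
from h import *
import pickle
d=pickle.load(open("v0.pkl","rb"))
# rails: dark pixels in ROI
roi={"wrist":(195,150,272,236),"scene":(340,165,376,198),"side":(328,186,362,207)}
cen={}
for n,(u0,v0,u1,v1) in roi.items():
    c=d[n]; g=cv2.cvtColor(c["image"],cv2.COLOR_RGB2GRAY)
    sub=g[v0:v1,u0:u1]; t,_=cv2.threshold(sub,0,255,cv2.THRESH_OTSU)
    m=np.zeros_like(g); m[v0:v1,u0:u1]=(sub<t)
    k,l,st,ce=cv2.connectedComponentsWithStats(m)
    print(n,t,[(ce[i].round(1).tolist(),int(st[i,4])) for i in range(1,k) if st[i,4]>15])
    vs,us=np.nonzero(m); W=world(c)
    P=cast(c,np.c_[us,vs],.021)[:,:2]
    print("  rect@.021",[np.round(x,1) for x in cv2.minAreaRect((P*1000).astype(np.float32))],"depth z of dark",np.percentile(W[vs,us,2],[20,50,80]).round(4))
    cen[n]=[ce[i] for i in np.argsort(-st[:,4]) if i>0 and st[i,4]>15][:2]
# pair rails by v-order & triangulate
for k in (0,1):
    rs={n:sorted(cen[n],key=lambda p:p[1])[k] for n in cen if len(cen[n])==2}
    print("rail tri",k,{n:x.round(1).tolist() for n,x in rs.items()},tri([ray(d[n],rs[n]) for n in rs]).round(4))
c=d["wrist"]; 
print("plate corners",cast(c,[(178,153),(285,144)],.012).round(4).tolist(),[depthpt(c,p).round(4).tolist() for p in((185,158),(280,150),(240,192))])
for n,ps in {"scene":[(372,135),(394.7,142)],"side":[(346.3,164.5),(372.5,166.5)],"wrist":[(222,346),(287,343)]}.items():
    print("bar",n,cast(d[n],ps,.034).round(3).tolist())
for a,b,e in (((372,135),(346.3,164.5),(287,343)),((394.7,142),(372.5,166.5),(222,346))):
    print("bar tri",tri([ray(d["scene"],a),ray(d["side"],b),ray(c,e)]).round(4))
# briquette top centre triangulation by mask of top via wrist/side handled: check rays at z .022
E
```

```text
wrist 62.0 [([229.3, 162.4], 666), ([238.4, 223.8], 612)]
  rect@.021 [array([525.4, -19.1]), array([ 71. , 103.1]), np.float64(4.1)] depth z of dark [0.0205 0.0224 0.0232]
scene 159.0 [([358.6, 180.8], 1075)]
  rect@.021 [array([530.1, -23.9]), array([116.4, 143.5]), np.float64(27.3)] depth z of dark [0.0081 0.0108 0.0151]
side 88.0 [([347.8, 191.5], 84), ([342.4, 203.0], 98)]
  rect@.021 [array([541.6, -19.9]), array([ 94.8, 118.7]), np.float64(4.5)] depth z of dark [0.0158 0.0193 0.0213]
rail tri 0 {'wrist': [229.3, 162.4], 'side': [347.8, 191.5]} [0.5213 0.0153 0.0477]
rail tri 1 {'wrist': [238.4, 223.8], 'side': [342.4, 203.0]} [ 0.5346 -0.0668 -0.0162]
plate corners [[0.462, 0.0258, 0.012], [0.59, 0.0355, 0.012]] [[0.4704, 0.0199, 0.0133], [0.584, 0.0287, 0.0131], [0.5334, -0.0224, 0.013]]
bar scene [[0.582, -0.226, 0.034], [0.498, -0.237, 0.034]]
bar side [[0.584, -0.228, 0.034], [0.499, -0.236, 0.034]]
bar wrist [[0.496, -0.238, 0.034], [0.586, -0.231, 0.034]]
bar tri [ 0.5853 -0.2321  0.0313]
bar tri [ 0.4976 -0.2356  0.0352]
```

```bash
python3 -m pendant '[{"dp":[0.5,-0.5,0.2],"rotation":[0,0,0.015],"jaw":1},{"dp":[0.98,-1,0.66],"rotation":[0,0,0.033],"jaw":1},{"dp":[0.98,-1,0.66],"rotation":[0,0,0.033],"jaw":1},{"dp":[0.98,-1,0.66],"rotation":[0,0,0.033],"jaw":1},{"dp":[0.98,-1,0.66],"rotation":[0,0,0.033],"jaw":1},{"dp":[0.98,-1,0.66],"rotation":[0,0,0.033],"jaw":1},{"dp":[0.98,-1,0.66],"rotation":[0,0,0.033],"jaw":1}]'
cat >> h.py <<'E'
def offs(p,yaw_y=None):
    "offset of world point p in tool axes, units of full scale; turn about tool z (full-scale) so tool y lies at world angle yaw_y (deg, mod 180)"
    s=r.read_state(); M=R.from_quat(s["eef_rot"]).as_matrix()
    print("tcp",np.round(s["ee_pos"],4),"tool y ang",np.degrees(np.arctan2(M[1,1],M[0,1])).round(2),"tilt",np.degrees(np.arccos(-M[2,2])).round(2))
    print("dp",(M.T@(np.array(p)-s["ee_pos"])/.15).round(4))
    if yaw_y is not None:
        a=np.degrees(np.arctan2(M[1,1],M[0,1]))-yaw_y; a=(a+90)%180-90; print("rotz",round(a/360,4))
def bricks(c,z=.022,vmin=60):
    hsv=cv2.cvtColor(c["image"],cv2.COLOR_RGB2HSV)
    m=((hsv[...,0]<14)&(hsv[...,1]>110)&(hsv[...,2]>vmin)).astype(np.uint8)
    k,l,st,ce=cv2.connectedComponentsWithStats(m); W=world(c)
    for i in range(1,k):
        if st[i,4]>800:
            P=W[l==i]; zt=np.percentile(P[:,2],70); vs,us=np.nonzero((l==i)&(np.abs(W[...,2]-zt)<.004))
            Q=cast(c,np.c_[us,vs],z)[:,:2]*1000
            print(ce[i].round(0),"ztop",zt.round(4),"rect cast",[np.round(x,1) for x in cv2.minAreaRect(Q.astype(np.float32))])
E
python3 - <<'E'
from h import *
c=camera("wrist"); save(c,"wrist1"); bricks(c); offs([.472,.147,.004],-12)
E
```

```text
time: 1.02
ee_pos: [0.4762, 0.1462, 0.1241]
eef_rot: [0.777, 0.629, 0.001, 0.0]
ft_force: [-0.6, 0.2, 0.3]
width: 0.0869
grip_force: 0.0
[514. 130.] ztop 0.0084 rect cast [array([654.5, 172.9]), array([42.5, 59.8]), np.float64(52.8)]
[310. 199.] ztop 0.0234 rect cast [array([472.2, 146.7]), array([69.1, 40.9]), np.float64(78.3)]
tcp [0.476  0.1462 0.124 ] tool y ang -11.98 tilt 0.05
dp [-6.0e-04 -2.8e-02  8.0e-01]
rotz 0.0001
```

View pics/wrist1.png

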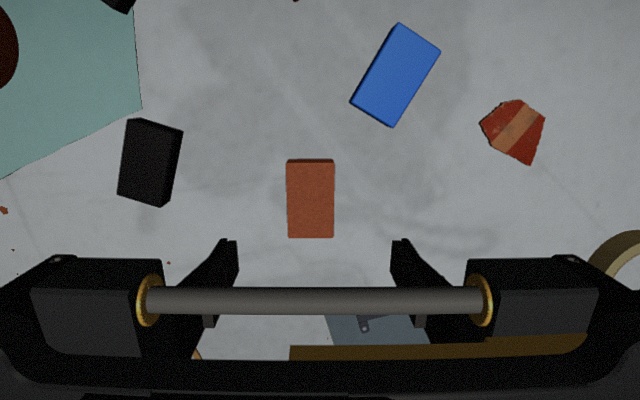

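The briquette sits centred at (310,199), and the fingers' paths down beside it are clear. Next: descend and grip.

```bash
python3 -m pendant '[{"dp":[0.003,-0.026,0.3],"rotation":[0,0,-0.001],"jaw":1},{"dp":[0.003,-0.026,0.6],"rotation":[0,0,-0.001],"jaw":1},{"dp":[0.003,-0.026,0.795],"rotation":[0,0,-0.001],"jaw":1},{"dp":[0.003,-0.026,0.795],"rotation":[0,0,-0.001],"jaw":1},{"dp":[0.003,-0.026,0.795],"rotation":[0,0,-0.001],"jaw":0.3},{"dp":[0.003,-0.026,0.795],"rotation":[0,0,-0.001],"jaw":0.3},{"dp":[0.003,-0.026,0.795],"rotation":[0,0,-0.001],"jaw":0.3},{"dp":[0.003,-0.026,0.795],"rotation":[0,0,-0.001],"jaw":0.3}]' 25; python3 -m pendant '[{"dp":[0,0,0],"rotation":[0,0,0],"jaw":0.3},{"dp":[0,0,0],"rotation":[0,0,0],"jaw":0.3},{"dp":[0,0,0],"rotation":[0,0,0],"jaw":0.3}]'
```

```text
time: 2.08
ee_pos: [0.4715, 0.1483, 0.0046]
eef_rot: [0.775, 0.633, 0.0, 0.0]
ft_force: [-0.3, 0.5, 0.4]
width: 0.055
grip_force: 0.0
time: 2.45
ee_pos: [0.4715, 0.1483, 0.0044]
eef_rot: [0.775, 0.633, 0.0, 0.0]
ft_force: [-0.2, -0.3, 1.7]
width: 0.0419
grip_force: 25.0
```

```bash
python3 -m pendant '[{"dp":[0,0,-0.3],"rotation":[0,0,0],"jaw":0.3},{"dp":[0,0,-0.65],"rotation":[0,0,0],"jaw":0.3},{"dp":[-0.3,0.2,-0.8],"rotation":[0,0,-0.02],"jaw":0.3},{"dp":[-0.6,0.4,-0.8],"rotation":[0,0,-0.044],"jaw":0.3},{"dp":[-0.9,0.575,-0.8],"rotation":[0,0,-0.044],"jaw":0.3},{"dp":[-0.9,0.575,-0.8],"rotation":[0,0,-0.044],"jaw":0.3},{"dp":[-0.9,0.575,-0.8],"rotation":[0,0,-0.044],"jaw":0.3},{"dp":[-0.9,0.575,-0.8],"rotation":[0,0,-0.044],"jaw":0.3}]'
python3 - <<'E'
from h import *
import pickle
c=camera("wrist"); save(c,"wrist2"); pickle.dump(c,open("w2.pkl","wb")); bricks(c,vmin=40); offs([.526,-.019,.05],4.3)
s=r.read_state(); print(s["width"],s["grip_force"])
E
```

```text
time: 3.45
ee_pos: [0.5285, 0.0003, 0.1242]
eef_rot: [0.679, 0.734, 0.0, -0.0]
ft_force: [-0.3, -0.1, -2.7]
width: 0.0422
grip_force: 25.0
[498.  21.] ztop 0.0088 rect cast [array([657.9, 150.1]), array([52.1, 41.4]), np.float64(7.1)]
[314. 243.] ztop 0.143 rect cast [array([531.2, -46. ]), array([76.6, 79.3]), np.float64(4.4)]
[314. 321.] ztop 0.143 rect cast [array([ 537.3, -126.2]), array([74.7, 14.8]), np.float64(4.4)]
tcp [5.285e-01 2.000e-04 1.242e-01] tool y ang 4.44 tilt 0.03
dp [-0.1263 -0.0266  0.4947]
rotz 0.0004
0.04159938981110359 24.99979019165039
```

View pics/wrist2.png

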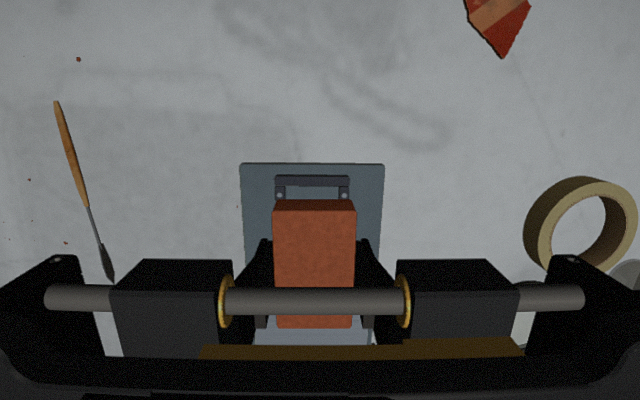

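The view shows the block held straight between the fingers, its top face spanning rows 210–328 and centred near column 314. The near rail is at (275–349, 176), and the plate's end edge runs along row 164 between columns 240 and 384.

```bash
python3 - <<'E'
from h import *
import pickle
c=pickle.load(open("w2.pkl","rb")); d0=pickle.load(open("v0.pkl","rb"))["wrist"]
g=cv2.cvtColor(c["image"],cv2.COLOR_RGB2GRAY).astype(float)
s=r.read_state(); M=R.from_quat(s["eef_rot"]).as_matrix(); T=np.array(s["ee_pos"])
def sub(line):  # strongest gradient
    k=np.abs(np.gradient(cv2.GaussianBlur(line.reshape(1,-1),(5,1),0).ravel())); i=int(k[2:-2].argmax())+2
    w=k[i-2:i+3]; return (w*np.arange(i-2,i+3)).sum()/w.sum()
def loc(P): return ((P-T)@M)*1000   # tool axes mm
def edge(name,pts,z):
    L=loc(cast(c,pts,z)); a=np.polyfit(*( (L[:,1],L[:,0]) if np.ptp(L[:,1])>np.ptp(L[:,0]) else (L[:,0],L[:,1])),1)
    print(name,"slope deg",np.degrees(a[0]).round(2),"median tool xy",np.median(L[:,:2],0).round(1))
    return L
edge("plate +y edge",[(u,158+sub(g[158:172,u])-0) for u in range(248,378,6)],.012)
edge("plate left",[(232+sub(g[v,232:254]),v) for v in range(170,230,5)],.012)
edge("plate right",[(372+sub(g[v,372:396]),v) for v in range(170,230,5)],.012)
edge("rail outer y",[(u,169+sub(g[169:181,u])) for u in range(282,344,5)],.022)
edge("rail left",[(266+sub(g[v,266:284]),v) for v in range(178,196,3)],.022)
edge("rail right",[(341+sub(g[v,341:359]),v) for v in range(178,196,3)],.022)
hs=cv2.cvtColor(c["image"],cv2.COLOR_RGB2HSV)[...,1].astype(float)
zb=T[2]-.0044+.022
edge("blk left",[(262+sub(hs[v,262:285]),v) for v in range(214,238,4)],zb)
edge("blk right",[(345+sub(hs[v,345:366]),v) for v in range(214,238,4)],zb)
edge("blk front top",[(u,203+sub(g[203:218,u])) for u in range(282,350,5)],zb)
edge("blk rear top",[(u,320+sub(hs[320:336,u])) for u in range(282,348,5)],zb)
# height of rail by two wrist places: corner of rail outer bar
W=world(c); print("rail top z",np.median(W[180:184,290:335,2]).round(4),"plate z",np.median(W[180:200,250:266,2]).round(4),"table",np.median(W[100:150,300:340,2]).round(4))
for a,b in (((275,176),(204,158)),((349,176),(256,155))): print("rail corner two views",tri([ray(c,a),ray(d0,b)]).round(4))
E
```

```text
plate +y edge slope deg -0.56 median tool xy [32.7 -3.3]
plate left slope deg 0.41 median tool xy [  0.1 -67.6]
plate right slope deg 0.61 median tool xy [-0.1 61.5]
rail outer y slope deg -0.24 median tool xy [24.2 -2.4]
rail left slope deg -7.39 median tool xy [ 13.9 -35.2]
rail right slope deg 8.69 median tool xy [13.8 29.6]
blk left slope deg 0.89 median tool xy [ 25.7 -21.6]
blk right slope deg 0.66 median tool xy [25.7 19.8]
blk front top slope deg -0.14 median tool xy [32.8 -0.5]
blk rear top slope deg -0.14 median tool xy [-36.6  -0.6]
rail top z 0.0231 plate z 0.0131 table 0.0012
rail corner two views [0.4919 0.0181 0.0103]
rail corner two views [0.5565 0.0237 0.018 ]
```

```bash
python3 -m pendant '[{"dp":[-0.136,-0.015,0],"rotation":[0,0,0.001],"jaw":0.3},{"dp":[-0.136,-0.015,0.3],"rotation":[0,0,0.001],"jaw":0.3},{"dp":[-0.136,-0.015,0.54],"rotation":[0,0,0.001],"jaw":0.3},{"dp":[-0.136,-0.015,0.54],"rotation":[0,0,0.001],"jaw":0.3},{"dp":[-0.136,-0.015,0.54],"rotation":[0,0,0.001],"jaw":0.3}]'
python3 - <<'E'
from h import *
import pickle
c=camera("wrist"); save(c,"wrist3"); pickle.dump(c,open("w3.pkl","wb")); offs([.526,-.019,.016],4.3)
E
```

```text
time: 4.12
ee_pos: [0.529, -0.0222, 0.0448]
eef_rot: [0.682, 0.731, 0.001, 0.001]
ft_force: [-0.2, 0.5, -2.0]
width: 0.0416
grip_force: 25.0
tcp [ 0.5294 -0.022   0.0451] tool y ang 3.95 tilt 0.16
dp [ 0.0217 -0.0218  0.1943]
rotz -0.001
```

View pics/wrist3.png

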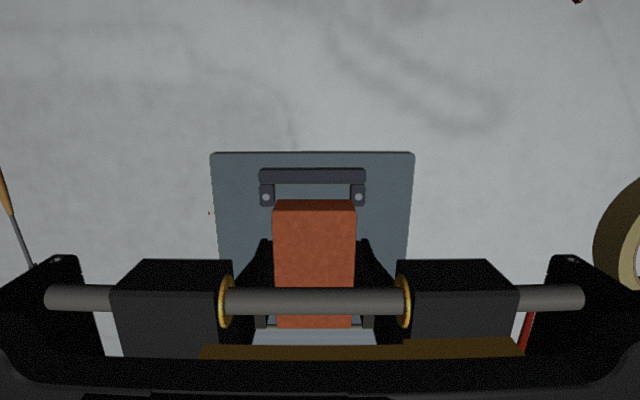

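The block (top face from row 210) now sits over the pocket. The near rail spans (259–366, 169–184), and the plate edge is on row 152 between columns 211 and 414.

```bash
python3 - <<'E'
from h import *
import pickle
c=pickle.load(open("w3.pkl","rb"))
g=cv2.cvtColor(c["image"],cv2.COLOR_RGB2GRAY).astype(float)
ss=[r.read_state() for _ in range(5)]; s=ss[0]; print(np.round([x["ee_pos"] for x in ss],4).tolist(), s["joint_vel"])
M=R.from_quat(s["eef_rot"]).as_matrix(); T=np.array(s["ee_pos"])
def sub(line):
    k=np.abs(np.gradient(cv2.GaussianBlur(line.reshape(1,-1),(5,1),0).ravel())); i=int(k[2:-2].argmax())+2
    w=k[i-2:i+3]; return (w*np.arange(i-2,i+3)).sum()/w.sum()
def edge(name,pts,z):
    L=((cast(c,pts,z)-T)@M)*1000; a=np.polyfit(*( (L[:,1],L[:,0]) if np.ptp(L[:,1])>np.ptp(L[:,0]) else (L[:,0],L[:,1])),1)
    print(name,"slope",np.degrees(a[0]).round(2),"tool xy",np.median(L[:,:2],0).round(1))
for dz in (0,.0011):
    edge("plate +y",[(u,145+sub(g[145:160,u])) for u in range(220,405,6)],.012+dz)
    edge("plate left",[(202+sub(g[v,202:226]),v) for v in range(160,230,5)],.012+dz)
    edge("plate right",[(400+sub(g[v,400:424]),v) for v in range(160,230,5)],.012+dz)
    edge("rail outer y",[(u,162+sub(g[162:176,u])) for u in range(268,360,5)],.022+dz)
    edge("rail left",[(250+sub(g[v,250:268]),v) for v in range(170,182,3)],.022+dz)
    edge("rail right",[(357+sub(g[v,357:375]),v) for v in range(170,182,3)],.022+dz)
    hs=cv2.cvtColor(c["image"],cv2.COLOR_RGB2HSV)[...,1].astype(float)
    zb=T[2]-.0044+.022+dz
    edge("blk left",[(262+sub(hs[v,262:285]),v) for v in range(214,238,4)],zb)
    edge("blk right",[(345+sub(hs[v,345:366]),v) for v in range(214,238,4)],zb)
    edge("blk front top",[(u,203+sub(g[203:218,u])) for u in range(282,350,5)],zb)
    edge("blk rear top",[(u,320+sub(hs[320:336,u])) for u in range(282,348,5)],zb)
E
```

```text
[[0.5294, -0.022, 0.0451], [0.5294, -0.022, 0.0451], [0.5294, -0.022, 0.0451], [0.5294, -0.022, 0.0451], [0.5294, -0.022, 0.0451]] [-0.00088415 -0.00648547 -0.00334483 -0.00198035  0.00265155 -0.00387623
 -0.00031435]
plate +y slope 0.03 tool xy [54.2 -3.5]
plate left slope -0.17 tool xy [ 27.3 -66.8]
plate right slope -0.17 tool xy [27.1 62.1]
rail outer y slope -0.06 tool xy [45.9 -1.6]
rail left slope 7.19 tool xy [ 41.3 -34.7]
rail right slope -5.09 tool xy [41.2 30. ]
blk left slope 0.68 tool xy [ 25.6 -21.8]
blk right slope 0.79 tool xy [25.5 19.4]
blk front top slope -0.1 tool xy [32.7 -0.8]
blk rear top slope -0.2 tool xy [-36.6  -0.9]
plate +y slope 0.03 tool xy [54.3 -3.5]
plate left slope -0.17 tool xy [ 27.7 -66.4]
plate right slope -0.17 tool xy [27.4 61.7]
rail outer y slope -0.06 tool xy [46.1 -1.6]
rail left slope 7.19 tool xy [ 41.6 -34.5]
rail right slope -5.09 tool xy [41.4 29.8]
blk left slope 0.68 tool xy [ 26.1 -21.7]
blk right slope 0.79 tool xy [26.  19.3]
blk front top slope -0.1 tool xy [33.1 -0.8]
blk rear top slope -0.2 tool xy [-35.7  -0.9]
```

```bash
python3 -m pendant '[{"dp":[0.008,-0.008,0.06],"rotation":[0,0,-0.001],"jaw":0.3},{"dp":[0.008,-0.008,0.06],"rotation":[0,0,-0.001],"jaw":0.3},{"dp":[0.008,-0.008,0.06],"rotation":[0,0,-0.001],"jaw":0.3},{"dp":[0.008,-0.008,0.06],"rotation":[0,0,-0.001],"jaw":0.3}]'
python3 - <<'E'
from h import *
import pickle
c=camera("wrist"); pickle.dump(c,open("w4.pkl","wb"))
g=cv2.cvtColor(c["image"],cv2.COLOR_RGB2GRAY).astype(float)
offs([.5285,-.021,.0164],4.1)
s=r.read_state(); M=R.from_quat(s["eef_rot"]).as_matrix(); T=np.array(s["ee_pos"])
P=(np.array([[[33,-65,0]]])) # predict rail pos not needed
def sub(line):
    k=np.abs(np.gradient(cv2.GaussianBlur(line.reshape(1,-1),(5,1),0).ravel())); i=int(k[2:-2].argmax())+2
    w=k[i-2:i+3]; return (w*np.arange(i-2,i+3)).sum()/w.sum()
def edge(name,pts,z):
    L=((cast(c,pts,z)-T)@M)*1000; a=np.polyfit(*( (L[:,1],L[:,0]) if np.ptp(L[:,1])>np.ptp(L[:,0]) else (L[:,0],L[:,1])),1)
    print(name,"slope",np.degrees(a[0]).round(2),"tool xy",np.median(L[:,:2],0).round(1))
edge("plate +y",[(u,140+sub(g[140:160,u])) for u in range(220,405,6)],.013)
edge("plate left",[(194+sub(g[v,194:226]),v) for v in range(165,230,5)],.013)
edge("plate right",[(400+sub(g[v,400:432]),v) for v in range(165,230,5)],.013)
edge("rail outer y",[(u,160+sub(g[160:176,u])) for u in range(268,360,5)],.023)
E
```

```text
time: 4.68
ee_pos: [0.527, -0.0207, 0.0345]
eef_rot: [0.68, 0.733, 0.0, 0.0]
ft_force: [1.0, -0.4, -1.6]
width: 0.0419
grip_force: 25.0
tcp [ 0.527  -0.0206  0.0345] tool y ang 4.32 tilt 0.02
dp [-0.0031  0.0096  0.1208]
rotz 0.0006
plate +y slope -0.4 tool xy [52.9 -2.9]
plate left slope 0.35 tool xy [ 29. -64.]
plate right slope 0.45 tool xy [28.8 64.2]
rail outer y slope -0.24 tool xy [44.6 -1.2]
```

```bash
python3 -m pendant '[{"dp":[-0.002,0.006,0],"rotation":[0,0,0],"jaw":0.3},{"dp":[-0.002,0.006,0.03],"rotation":[0,0,0],"jaw":0.3},{"dp":[-0.002,0.006,0.06],"rotation":[0,0,0],"jaw":0.3},{"dp":[-0.002,0.006,0.09],"rotation":[0,0,0],"jaw":0.3},{"dp":[-0.002,0.006,0.1],"rotation":[0,0,0],"jaw":0.3},{"dp":[-0.002,0.006,0.108],"rotation":[0,0,0],"jaw":0.3},{"dp":[-0.002,0.006,0.108],"rotation":[0,0,0],"jaw":0.3}]'
python3 - <<'E'
from h import *
c=camera("wrist"); save(c,"wrist5"); offs([.5285,-.021,.0164],4.1)
s=r.read_state();print(s["ft_force"],s["torque"])
d=camera("scene"); e=camera("side")
a=cv2.resize(d["image"][150:210,320:400],(400,300),interpolation=cv2.INTER_CUBIC)
b=cv2.resize(e["image"][165:225,310:390],(400,300),interpolation=cv2.INTER_CUBIC)
cv2.imwrite("pics/p5.png",np.vstack([np.hstack([a,b]),np.hstack([cv2.resize(c["image"][140:340,160:480],(480,300)),np.zeros((300,320,3),np.uint8)])])[:,:,::-1])
E
```

```text
time: 5.6
ee_pos: [0.5278, -0.0208, 0.0181]
eef_rot: [0.68, 0.733, 0.0, 0.0]
ft_force: [-0.2, 0.3, -1.8]
width: 0.0416
grip_force: 25.0
tcp [ 0.5279 -0.0209  0.0182] tool y ang 4.32 tilt 0.01
dp [-0.0012  0.0041  0.0119]
rotz 0.0006
[ 1.09659165  0.05842168 -1.37043377] [ 0.03758854 -0.04945118 -0.00290302]
```

View pics/p5.png

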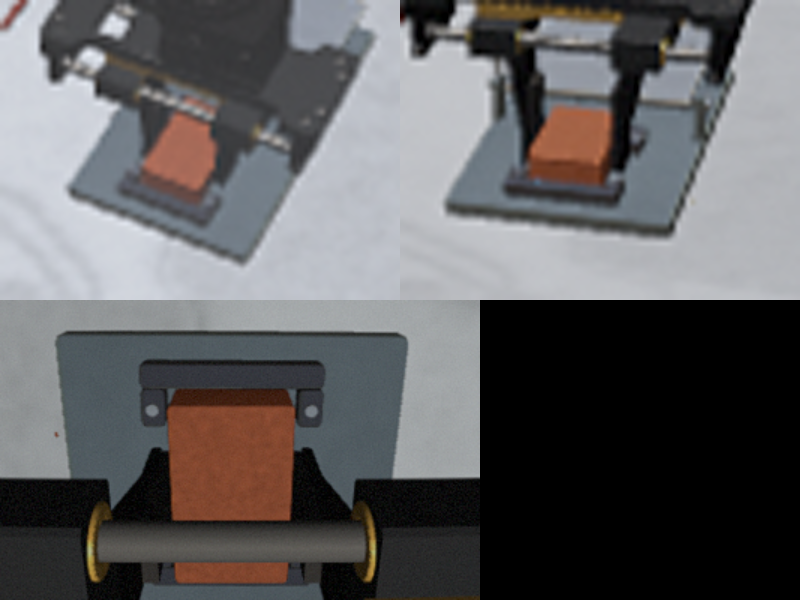

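The block is inside both rails and centred, with no contact force yet. Next: lower the last 2 mm.

```bash
python3 -m pendant '[{"dp":[0,0,0.006],"rotation":[0,0,0],"jaw":0.3},{"dp":[0,0,0.012],"rotation":[0,0,0],"jaw":0.3},{"dp":[0,0,0.012],"rotation":[0,0,0],"jaw":0.3},{"dp":[0,0,0.012],"rotation":[0,0,0],"jaw":0.3}]'; python3 -c "
from h import *
s=r.read_state();print(s['ee_pos'],s['ft_force'])"
```

```text
time: 6.25
ee_pos: [0.5278, -0.0209, 0.0164]
eef_rot: [0.68, 0.733, 0.0, 0.0]
ft_force: [-2.1, 0.2, 2.6]
width: 0.0414
grip_force: 25.0
[ 0.52780796 -0.02087051  0.01643447] [-2.06470622  0.20276065  2.55995268]
```

```bash
python3 -m pendant '[{"dp":[0,0,0],"rotation":[0,0,0],"jaw":0.7},{"dp":[0,0,0],"rotation":[0,0,0],"jaw":0.7},{"dp":[0,0,0],"rotation":[0,0,0],"jaw":0.7},{"dp":[0,0,-0.1],"rotation":[0,0,0],"jaw":0.7},{"dp":[0,0,-0.4],"rotation":[0,0,0],"jaw":0.7},{"dp":[0,0,-0.8],"rotation":[0,0,0],"jaw":0.6},{"dp":[0,0,-0.8],"rotation":[0,0,0],"jaw":0.5},{"dp":[0,0,-0.8],"rotation":[0,0,0],"jaw":0.46}]'
python3 - <<'E'
from h import *
c=camera("wrist"); save(c,"wrist6"); bricks(c,.034,40); offs([.541,-.234,.12],94.3)
W=world(c); print("table",np.median(W[60:120,300:340,2]))
E
```

```text
time: 7.25
ee_pos: [0.5277, -0.0209, 0.1367]
eef_rot: [0.68, 0.733, 0.0, 0.0]
ft_force: [-0.4, 0.3, -1.1]
width: 0.0425
grip_force: 0.0
[496.  11.] ztop 0.0086 rect cast [array([653.8, 137.2]), array([38.2, 23.7]), np.float64(6.9)]
[314. 199.] ztop 0.0354 rect cast [array([527. , -22.3]), array([41.3, 69.2]), np.float64(4.2)]
tcp [ 0.5272 -0.0209  0.1358] tool y ang 4.32 tilt 0.05
dp [-1.4236 -0.0154  0.1055]
rotz -0.2499
table 0.001260762299719581
```

View pics/wrist6.png

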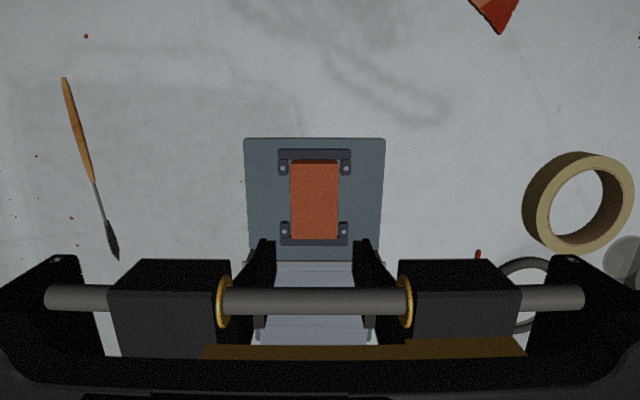

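The block lies flat and square in the pocket (top measured at 34 mm, 4.2° yaw), centred at (314,199), and it is released. Now the bar.

```bash
python3 -m pendant '[{"dp":[-0.4,-0.015,0],"rotation":[0,0,0],"jaw":0.46},{"dp":[-0.8,-0.015,0],"rotation":[0,0,0],"jaw":0.46},{"dp":[-1,-0.015,0],"rotation":[0,0,0],"jaw":0.46},{"dp":[-1,-0.015,0],"rotation":[0,0,0],"jaw":0.46},{"dp":[-1,-0.015,0],"rotation":[0,0,0],"jaw":0.46}]'
python3 - <<'E'
from h import *
import pickle
pickle.dump(camera("wrist"),open("wa.pkl","wb")); 
E
python3 -m pendant '[{"dp":[-0.3,0,0],"rotation":[0,0,0],"jaw":0.46},{"dp":[-0.4,0,0],"rotation":[0,0,0],"jaw":0.46},{"dp":[-0.4,0,0],"rotation":[0,0,0],"jaw":0.46},{"dp":[-0.4,0,0],"rotation":[0,0,0],"jaw":0.46}]'
python3 - <<'E'
from h import *
import pickle
a=pickle.load(open("wa.pkl","rb")); c=camera("wrist"); pickle.dump(c,open("wb.pkl","wb")); s=r.read_state(); print(s["joint_positions"]); offs([.541,-.234,.1],94.3)
cv2.imwrite("pics/bar.png",np.hstack([a["image"][100:,120:520],c["image"][100:,120:520]])[:,:,::-1])
E
```

```text
time: 7.92
ee_pos: [0.5364, -0.1695, 0.1353]
eef_rot: [0.68, 0.734, -0.0, -0.001]
ft_force: [-1.0, -0.2, 0.3]
width: 0.0399
grip_force: 0.0
time: 8.48
ee_pos: [0.5416, -0.2284, 0.1361]
eef_rot: [0.679, 0.734, 0.0, -0.0]
ft_force: [-0.4, 0.9, -0.5]
width: 0.0399
grip_force: 0.0
[ 0.25140738  0.31062122  0.08483563  1.67701397 -0.02921268  1.15547997
  0.42165624]
tcp [ 0.5417 -0.2285  0.1362] tool y ang 4.45 tilt 0.05
dp [-0.0365 -0.0073  0.2413]
rotz -0.2496
```

View pics/bar.png

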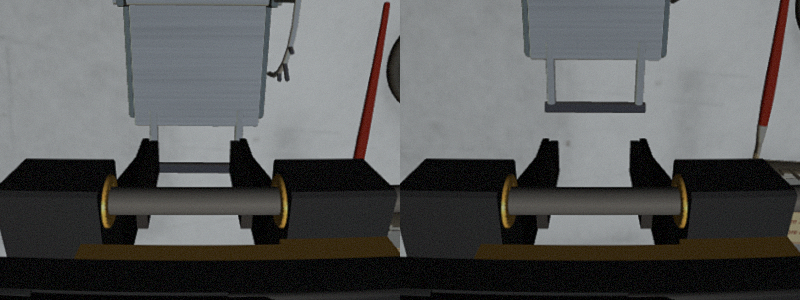

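Left view: the bar shows between the fingers at about row 268. Right view: the bar is clear at columns 265–365 and rows 202–212, with the arms at columns 270 and 361.

```bash
python3 - <<'E'
from h import *
import pickle
a=pickle.load(open("wa.pkl","rb")); c=pickle.load(open("wb.pkl","rb"))
def row(cam,us,v0,v1):
    g=cv2.cvtColor(cam["image"],cv2.COLOR_RGB2GRAY).astype(float)[v0:v1]; o=[]
    for u in us:
        w=np.clip(np.median(g[:,u])-25-g[:,u],0,None); o.append((u,v0+(w*np.arange(v1-v0)).sum()/w.sum()))
    return np.array(o)
A=row(a,range(290,345,4),255,282); B=row(c,range(278,354,4),195,222)
print(A[:,1].round(1),B[:,1].round(1))
g=cv2.cvtColor(c["image"],cv2.COLOR_RGB2GRAY).astype(float)[204:210].mean(0); dk=np.nonzero(g[240:390]<95)[0]+240; print("cols",dk.min(),dk.max())
um=(dk.min()+dk.max())/2; vb=np.polyval(np.polyfit(B[:,0],B[:,1],1),um)
PB=cast(c,B,.034)
print("B on .034 centre",cast(c,[(um,vb)],.034).round(4),"dir deg",np.degrees(np.arctan(np.polyfit(PB[:,0],PB[:,1],1)[0])).round(2), "ends",cast(c,[(dk.min(),vb),(dk.max(),vb)],.034).round(4).tolist())
PA=cast(a,A,.034); print("A on .034 y at x=.541",np.polyval(np.polyfit(PA[:,0],PA[:,1],1),.541).round(4))
va=np.polyval(np.polyfit(A[:,0],A[:,1],1),316); print("tri",tri([ray(a,(316,va)),ray(c,(um,vb))]).round(4)); W=world(c); print("bar depth z",np.median(W[205:209,280:350,2]).round(4),"table",np.median(W[230:236,300:340,2]).round(4))
offs(np.r_[cast(c,[(um,vb)],.034)[0][:2],.1],94.3)
E
```

```text
[266.8 266.7 266.9 266.8 266.9 266.9 266.8 266.9 266.9 267.  267.  267.
 267.2 267.1] [206.7 206.6 206.6 206.5 206.5 206.7 206.6 206.7 206.7 206.9 206.9 206.8
 206.9 206.9 207.  206.9 206.9 207.  207.1]
cols 265 365
B on .034 centre [[ 0.5423 -0.234   0.034 ]] dir deg 3.94 ends [[0.4983, -0.2373, 0.034], [0.5863, -0.2306, 0.034]]
A on .034 y at x=.541 -0.234
tri [ 0.5423 -0.2341  0.0335]
bar depth z 0.0395 table 0.001
tcp [ 0.5417 -0.2285  0.1362] tool y ang 4.45 tilt 0.05
dp [-0.0371  0.0014  0.2413]
rotz -0.2496
```

```bash
python3 -m pendant '[{"dp":[-0.037,0.001,0],"rotation":[0,0,-0.03],"jaw":0.37},{"dp":[-0.037,0.001,0],"rotation":[0,0,-0.059],"jaw":0.37},{"dp":[-0.037,0.001,0],"rotation":[0,0,-0.088],"jaw":0.37},{"dp":[-0.037,0.001,0],"rotation":[0,0,-0.117],"jaw":0.37},{"dp":[-0.037,0.001,0],"rotation":[0,0,-0.146],"jaw":0.37},{"dp":[-0.037,0.001,0],"rotation":[0,0,-0.175],"jaw":0.37},{"dp":[-0.037,0.001,0],"rotation":[0,0,-0.204],"jaw":0.37},{"dp":[-0.037,0.001,0],"rotation":[0,0,-0.233],"jaw":0.37}]'
python3 -c "
from h import *
print(r.read_state()['joint_positions'].__repr__());offs([.5423,-.234,.0145],94.1)"
```

```text
time: 9.52
ee_pos: [0.5422, -0.2345, 0.1364]
eef_rot: [0.012, 1.0, 0.0, 0.0]
ft_force: [0.1, -0.5, -0.4]
width: 0.0323
grip_force: 0.0
array([ 0.42611439,  0.32165945, -0.11476912,  1.65981049,  0.03900607,
        1.1621914 ,  1.84881992])
tcp [ 0.5422 -0.2345  0.1364] tool y ang 88.64 tilt 0.03
dp [-2.00e-04  3.30e-03  8.13e-01]
rotz -0.0152
```

```bash
python3 -m pendant '[{"dp":[0,0.003,0],"rotation":[0,0,-0.015],"jaw":0.37},{"dp":[0,0.003,0.3],"rotation":[0,0,-0.015],"jaw":0.37},{"dp":[0,0.003,0.5],"rotation":[0,0,-0.015],"jaw":0.37},{"dp":[0,0.003,0.55],"rotation":[0,0,-0.015],"jaw":0.37},{"dp":[0,0.003,0.55],"rotation":[0,0,-0.015],"jaw":0.37}]'
python3 -c "
from h import *
offs([.5423,-.234,.0150],94.1)"
```

```text
time: 10.15
ee_pos: [0.5423, -0.2349, 0.0543]
eef_rot: [-0.032, 0.999, 0.0, 0.0]
ft_force: [-0.1, 0.2, 0.7]
width: 0.0322
grip_force: 0.0
tcp [ 0.5423 -0.2349  0.0543] tool y ang 93.65 tilt 0.02
dp [-2.000e-04  6.200e-03  2.622e-01]
rotz -0.0012
```

```bash
python3 -m pendant '[{"dp":[0,0.006,0.08],"rotation":[0,0,-0.001],"jaw":0.37},{"dp":[0,0.006,0.16],"rotation":[0,0,-0.001],"jaw":0.37},{"dp":[0,0.006,0.24],"rotation":[0,0,-0.001],"jaw":0.37},{"dp":[0,0.006,0.262],"rotation":[0,0,-0.001],"jaw":0.37},{"dp":[0,0.006,0.262],"rotation":[0,0,-0.001],"jaw":0.37}]'
```

```text
time: 10.78
ee_pos: [0.5418, -0.2346, 0.0142]
eef_rot: [-0.035, 0.999, 0.0, -0.0]
ft_force: [-0.6, -0.5, -0.2]
width: 0.0326
grip_force: 0.0
```

```bash
python3 -m pendant '[{"dp":[0,0,0],"rotation":[0,0,0],"jaw":0.2},{"dp":[0,0,0],"rotation":[0,0,0],"jaw":0.1},{"dp":[0,0,0],"rotation":[0,0,0],"jaw":0.05},{"dp":[0,0,0],"rotation":[0,0,0],"jaw":0.05},{"dp":[0,0,0],"rotation":[0,0,0],"jaw":0.05},{"dp":[0,0,0],"rotation":[0,0,0],"jaw":0.05}]' 20
```

```text
time: 11.52
ee_pos: [0.542, -0.2335, 0.0147]
eef_rot: [-0.035, 0.999, 0.001, -0.0]
ft_force: [-2.7, 4.6, 3.9]
width: 0.0093
grip_force: 20.0
```

```bash
python3 -m pendant '[{"dp":[0,0.0024,-0.07],"rotation":[0,0,0],"jaw":0.05},{"dp":[0,0.01,-0.139],"rotation":[0,0,0],"jaw":0.05},{"dp":[0,0.022,-0.208],"rotation":[0,0,0],"jaw":0.05},{"dp":[0,0.039,-0.276],"rotation":[0,0,0],"jaw":0.05},{"dp":[0,0.06,-0.342],"rotation":[0,0,0],"jaw":0.05},{"dp":[0,0.06,-0.342],"rotation":[0,0,0],"jaw":0.05}]'
```

```text
time: 12.28
ee_pos: [0.5412, -0.2239, 0.0663]
eef_rot: [-0.035, 0.999, 0.001, -0.0]
ft_force: [2.0, 6.2, -4.8]
width: 0.0093
grip_force: 20.1
```

```bash
python3 -m pendant '[{"dp":[0,0.034,-0.081],"rotation":[0,0,0],"jaw":0.05},{"dp":[0,0.074,-0.158],"rotation":[0,0,0],"jaw":0.05},{"dp":[0,0.121,-0.232],"rotation":[0,0,0],"jaw":0.05},{"dp":[0,0.174,-0.301],"rotation":[0,0,0],"jaw":0.05},{"dp":[0,0.209,-0.34],"rotation":[0,0,0],"jaw":0.05},{"dp":[0,0.233,-0.365],"rotation":[0,0,0],"jaw":0.05},{"dp":[0,0.233,-0.365],"rotation":[0,0,0],"jaw":0.05},{"dp":[0,0.233,-0.365],"rotation":[0,0,0],"jaw":0.05}]'
python3 - <<'E'
from h import *
import pickle
s=r.read_state(); z=s["ee_pos"][2]+.019
print("angle from TCP height",np.degrees(np.arcsin((z-.034)/.15)).round(2),"tcp",s["ee_pos"],s["ft_force"])
h=np.array([.5314,-.0835]); ys=np.array([-np.sin(np.radians(4.15)),np.cos(np.radians(4.15))])
print("horiz",((h-s["ee_pos"][:2])@ys).round(4))
d={n:camera(n) for n in("scene","side")}; pickle.dump(d,open("v9.pkl","wb"))
X=np.array([np.cos(np.radians(4.15)),np.sin(np.radians(4.15))])
for n in d:
    W=world(d[n]); q=W[...,:2]-h; a=q@X; b=-(q@ys); zz=W[...,2]-.001
    m=(np.abs(a)<.05)&(b>.015)&(b<.1)&(zz>.035)&(zz<.15)&(np.abs(zz-.034-b)<.025)
    if m.sum()>20:
        f=np.polyfit(b[m],zz[m],1); print(n,m.sum(),"panel angle",np.degrees(np.arctan(f[0])).round(2),"resid",np.std(zz[m]-np.polyval(f,b[m])).round(4))
    bricks(d[n],.034) if n=="x" else None
    hsv=cv2.cvtColor(d[n]["image"],cv2.COLOR_RGB2HSV); t=(hsv[...,0]<14)&(hsv[...,1]>110)&(np.hypot(W[...,0]-.527,W[...,1]+.022)<.06)
    P=W[t]; P=P[P[:,2]>.031]; print("blk top",len(P),np.median(P[:,2]).round(4),[np.round(x,1) for x in cv2.minAreaRect((P[:,:2]*1000).astype(np.float32))])
E
```

```text
time: 13.28
ee_pos: [0.5385, -0.1884, 0.1197]
eef_rot: [-0.036, 0.999, 0.001, -0.001]
ft_force: [3.8, 7.7, -11.4]
width: 0.0087
grip_force: 20.5
angle from TCP height 44.27 tcp [ 0.53854209 -0.18843616  0.11970651] [  3.8278928    7.68013021 -11.42953961]
horiz 0.1052
scene 799 panel angle 45.31 resid 0.0046
blk top 123 0.0329 [array([527.3, -20.7]), array([39.8, 67.6]), np.float64(3.9)]
side 984 panel angle 46.19 resid 0.0046
blk top 153 0.0339 [array([528.1, -19.4]), array([42.1, 73.6]), np.float64(4.0)]
```

```bash
python3 - <<'E'
from h import *
import pickle
d=pickle.load(open("v9.pkl","rb")); h=np.array([.5314,-.0835]); t=np.radians(4.15); X=np.array([np.cos(t),np.sin(t)]); ys=np.array([-np.sin(t),np.cos(t)])
for n in d:
    W=world(d[n]); q=W[...,:2]-h; a=q@X; b=-(q@ys); zz=W[...,2]-.001-.034
    m=(np.abs(a)<.045)&(b>.0)&(b<.085)&(zz>.0)&(np.abs(zz-b)<.012)
    for _ in range(6):
        A=np.c_[a[m],b[m],np.ones(m.sum())]; f=np.linalg.lstsq(A,zz[m],rcond=None)[0]; res=zz-(f[0]*a+f[1]*b+f[2])
        m=(np.abs(a)<.05)&(b>.0)&(b<.085)&(np.abs(res)<.003)
    print(n,m.sum(),np.degrees(np.arctan(f[1])).round(2),f.round(4),res[m].std().round(4),np.ptp(b[m]).round(3))
s=r.read_state(); print(s["ee_pos"],s["ft_force"],s["grip_force"])
E
```

```text
scene 467 45.39 [2.1000e-03 1.0137e+00 2.0000e-04] 0.0016 0.084
side 605 45.59 [0.0027 1.0208 0.0031] 0.0016 0.085
[ 0.53854729 -0.1884716   0.1196344 ] [  3.31779378   8.15698874 -10.15616366] 20.495109222829342
```

```bash
python3 -m pendant '[{"dp":[0,0,0],"rotation":[0,0,0],"jaw":0.05},{"dp":[0,0,0],"rotation":[0,0,0],"jaw":0.05},{"dp":[0,0,0],"rotation":[0,0,0],"jaw":0.05},{"dp":[0,0,0],"rotation":[0,0,0],"jaw":0.05}]'; python3 -c "
from bench import r
print(r.close_job())"
```

```text
time: 13.88
ee_pos: [0.5385, -0.1885, 0.1196]
eef_rot: [-0.035, 0.999, 0.001, -0.001]
ft_force: [3.7, 9.0, -10.6]
width: 0.0085
grip_force: 20.5
the job is handed in; nothing more can be done
None
```

The long briquette is set down and released, flat and square in the stand's pocket, and the flap is held by its bar at about 45° (measured 44.3–45.6°); I handed the job in at 13.9 s, and no verdict came back.

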